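# Lay the filter carton down against the code reader

### The arm

A 6-joint arm with a two-finger parallel gripper is mounted at the origin on the work surface. World frame = base frame: x ahead of the robot, y to its left, z up, the work surface at z = 0. Lengths are in mm, angles in rad, forces in N, time in s.
With the tool pointing down it reaches from about 275 to 1000 mm from the base axis. Payload 8.4 kg.
Tool frame: the origin (TCP) lies on the centre line of the jaws, within the pads' length; the fingertips stand 22 mm ahead of it and the grasp point (between the pads) lies 3 mm ahead of it; z points along the fingers, y is the direction in which the jaws open and shut (so a half turn about z gives the same grasp; the last joint's range is limited). The gripper opens to 85 mm and grips with 20 to 120 N. Pads are 22 mm wide; open, the fingers measure 114 mm over their backs; the gripper's body (76 mm by 85 mm) begins 54 mm behind the grasp point. The pads swing forward as they close: fully open they stand 13 mm farther back than shut.
Start: joints at [-1.128, 0.353, 1.633, -0, 1.155, -0.002], TCP at [268.922, -564.189, 253.281] pointing down, gripper open.
Joint ranges: [-2.63, 2.63], [-0.92, 2.1], [0.06, 2.66], [-1.3, 4.44], [0, 2.69], [-3.02, 3.02]. Speed limits (rad/s): [2.22, 2.22, 2.79, 3.14, 3.14, 3.14].

### API

Orientations are given as [roll, pitch, yaw] about the fixed x, y, z axes, in that order (R = Rz(yaw) Ry(pitch) Rx(roll)).
In Python, from rig import r gives the robot as it stands.
- The arm moves only by the tool carry_out, never from a script. Its argument "rows" is text: rows parted by semicolons, each of 5 numbers parted by spaces: the opening, from 0 (shut) to 1 (fully open), then the shift along the tool's x, y, z in units of 30 mm (1.0 is 30 mm), then the turn about the tool's z in units of 8 degrees (1.0 is 8 degrees). A call has 1 to 12 rows; each row shifts and turns the commanded pose from where the row before left it, along the tool's axes as they then stand; what a row does not reach is not made up. A row lasts 1/8 s, in which the tool goes at most 62.5 mm and 10.7 degrees, less where a joint would pass 70% of its speed; a pose out of reach is approached as far as the arm can. A call is refused whole if a number of a shift passes 1 or a number of a turn 1, either way. A call with a gripper value outside its range is refused whole. The fingers move at their own pace and stop on an object; "newtons" is the grip in N (left out, the last holds). Time passes only in rows, so rows that do not move let the fingers close. It gives the time, the measured TCP pose, the force and the opening at its end, in the units of the state.
- r.sense(): the state, without advancing time (a new reading comes with each control period).
- r.grab_frame(name): name is "scene" or "top" or "wrist"; returns the picture (480x640x3 uint8, blue, green, red); there is no depth.
- r.get_calibration(name): a dict with "intrinsics" (3x3 intrinsics, pixels), "position" and "rotation" of the camera in the world. Camera axes: x right, y up, looking along -z (the intrinsics and any distortion apply to the point x, -y, -z); pixel columns grow to the right and rows downward; lengths in mm; the calibration is good to about 2 mm. A picture is of the moment at which its call begins: read the wrist's pose just before it. get_calibration takes no time and is no camera call; for the wrist camera it gives the pose at the moment of the call.
- r.sign_off(): hands the job in, once; it reports no verdict.
The state is a dict: "clock": time; "qpos": joint angles; "qvel": joint speeds; "joint_efforts": joint torques, N m; "eef_pos": TCP position; "tcp_rot": TCP orientation; "contact_force": force on the tool from outside, world axes, zero at the start; "wrist_torque": the same for the moment, N m; "opening": opening from 0.0 (shut) to 1.0 (fully open).
Only numpy, scipy, OpenCV 4.12 (cv2) and the standard library are available. Lean on these libraries where they do the work, as an engineer would, in place of code of your own. Each camera call takes 0.05 s, during which the arm holds its last target.

### The job

A slim white filter carton stands on end on the metal plate of the code reader. Without gripping or lifting it, push it over so that it falls flat towards the reader block, then push the lying carton along the plate until its top end is flush against the block and covers the dark reading window. Leave the other things on the counter where they are.

Things in the scene. Friction and masses are not known exactly. Their poses are not given: they have to be found in the camera images.
- carton: Slim white rigid carton, about 300 g (varies), standing on end on the plate near its open end. 50 mm thick (its x) x 130 mm wide (y) x 170 mm tall (z, up while it stands). Origin: centre of its bottom end, at the start 4 mm above the counter. Its +x points within about 0.12 rad towards the reader block, the way it must fall. After the fall its top end is some 30 to 80 mm short of the block.
- carton_top (a point): Centre of the carton's top end (170 mm from the origin along its z); this end must meet the reader block. Same axes as the carton.
- carton_foot (a point): Middle of the carton's lower edge on its +x side (25 mm from the origin along its x): the edge it tips about. Pushed near the top, the carton tips about it without sliding and falls by itself once leaned about 17 degrees. It stays down on the plate throughout. Same axes as the carton.
- carton_back (a point): Centre of the carton's broad -x face, the one turned away from the reader block (25 mm along -x and 85 mm up from the origin). It ends facing up, 54 mm above the counter.
- station: The code reader, fixed: an aluminium plate 300 x 170 mm, 4 mm thick, with a grey block 50 mm long, 170 mm wide and 46 mm high across its +x end. Origin on the counter, 140 mm before the block's face; the plate spans x -160 to +140 mm, y -85 to +85 mm. +x points along the plate to the block, z up. Its place and direction on the counter vary.
- stop (a point): Foot of the block's face at its middle, on the plate's top (140 mm along station x, 4 mm above the counter). Axes as the station: the carton comes along +x. The dark reading window, 50 mm wide, is centred above it.
- bottle_a: Bystander: blue bottle with black cap, 58 mm diameter, 174 mm tall, standing beside the plate. Origin: centre of its underside.
- bottle_b: Bystander: a second bottle like bottle_a, beside the reader end of the plate.
- filter_box: Bystander: short square carton 75 x 75 x 90 mm tall, beside the plate. Origin: centre of its underside.
- spare_carton: Bystander: a carton just like the task's one, standing on the bare counter at the robot's right, away from the plate. Origin: centre of its underside.
- terminal: Bystander: grey card terminal 150 x 75 x 30 mm lying on the counter at the robot's left. Origin: centre of its underside.
- mouse: Bystander: black computer mouse 105 x 60 x 32 mm at the robot's left. Origin: centre of its underside.
- pen_cup: Bystander: dark metal cup 76 mm diameter, 90 mm tall, with pens (top at 139 mm), at the robot's left. Origin: centre of its underside.
Mind the look-alikes: they are no part of the job. Leave any green look-alike of the carton alone.

How it is judged:
By the outcome, as a careful person would: the job done as asked, in the order asked, and still so for the second after the job is handed in, with the robot touching nothing.
It also fails if it takes over 42 s, if anything falls off the work surface, if the arm or the gripper's body presses on something with over 40 N, if the wrist force passes 120 N, or if a joint passes its speed limit or range.

## Working session

There is one attempt and no reset: what is moved stays moved. The work goes in short steps, Python scripts to look and compute and a tool call to move; the robot and the scene stay as the last step left them, time stands still between calls to the robot, and variables do not carry over. Pictures are saved under pics/ and viewed, and the job is handed in when it is done.

Besides the shell and the picture viewer there is one more tool, called after "Request:" in YAML: its name, and indented under it one key for each argument. carry_out: Moves the arm, as the interface text tells. Its arguments: {"type":"object","properties":{"rows":{"type":"string"},"newtons":{"type":"number"}},"required":["rows"]}

```bash
mkdir -p pics; ls; python3 - <<'E'
from rig import r
import cv2
s=r.sense();print(s)
for n in("scene","top"):
    c=r.get_calibration(n);print(n,c)
    cv2.imwrite(f"pics/{n}0.png",r.grab_frame(n))
E
```

```text
pics
{'clock': 0.0, 'qpos': array([-1.12840897e+00,  3.53650952e-01,  1.63416156e+00, -1.36629622e-05,
        1.15519374e+00, -2.38994149e-03]), 'qvel': array([ 1.73867076e-05,  8.31486410e-05, -2.94102936e-04,  1.42526332e-03,
        5.01837581e-04, -1.25332576e-03]), 'joint_efforts': array([ 7.24816236e-04, -6.05255198e+01, -3.42067373e+01,  6.43444560e-05,
        9.42718587e-03,  2.41842957e-05]), 'eef_pos': array([ 268.71588383, -563.77532939,  252.5481723 ]), 'tcp_rot': array([-3.14017903e+00,  9.11361102e-06,  4.44782827e-01]), 'contact_force': array([ 0.42287227, -0.67062137, -0.49016861]), 'wrist_torque': array([-0.07259273,  0.05485488,  0.02643974]), 'opening': 1.000690649143164}
scene {'intrinsics': array([[434.52869632,   0.        , 312.24589236],
       [  0.        , 434.52869632, 239.71407417],
       [  0.        ,   0.        ,   1.        ]]), 'position': array([1000.90086599, -419.44010339,  993.35423301]), 'rotation': array([ 0.6298803 , -0.00590715,  0.88555941])}
top {'intrinsics': array([[469.60935864,   0.        , 328.55210049],
       [  0.        , 469.60935864, 239.15513154],
       [  0.        ,   0.        ,   1.        ]]), 'position': array([ 362.62582955,   -5.83717315, 1189.48199918]), 'rotation': array([ 0.17794676, -0.02175462, -1.55261057])}
```

View pics/scene0.png

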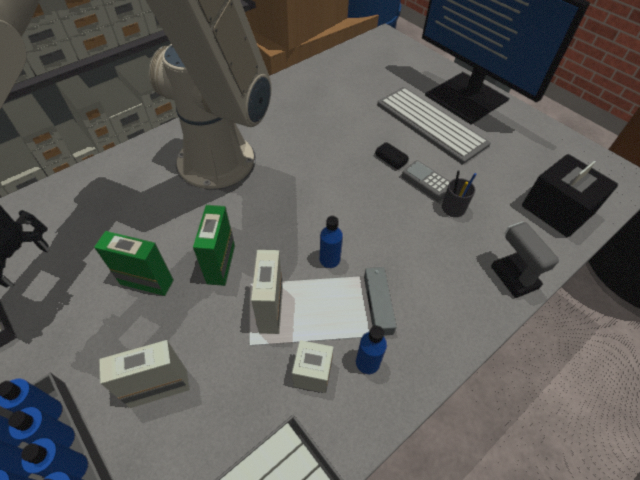

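View pics/top0.png

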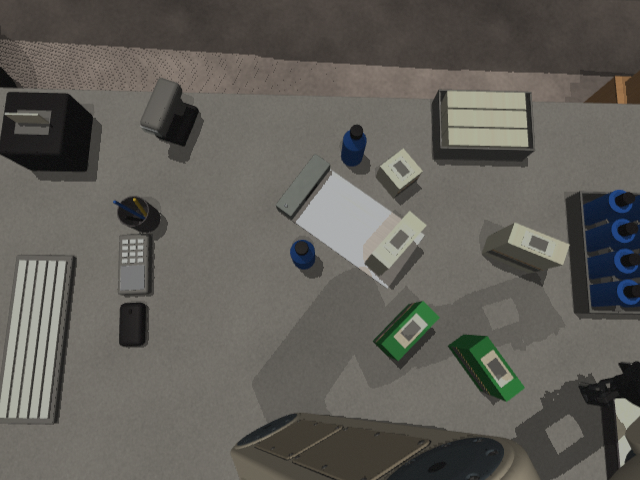

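The candidates are:
- White carton standing on the plate: top (397,240), scene (267,290). This is the one I choose.
- Spare white carton on the bare counter: top (530,245).
- Filter box: top (400,172).
- Two green look-alikes: top (407,333) and (487,367).

Next I'll check the choice in a close crop.

```bash
python3 - <<'E'
import cv2
a=cv2.imread('pics/top0.png')[140:300,265:445]
cv2.imwrite('pics/crop_top.png',cv2.resize(a,None,fx=4,fy=3.75*4/3.75,interpolation=cv2.INTER_CUBIC)[:600*2][:640])
b=cv2.imread('pics/scene0.png')[235:355,240:400]
cv2.imwrite('pics/crop_scene.png',cv2.resize(b,None,fx=5,fy=5,interpolation=cv2.INTER_CUBIC))
E
python3 - <<'E'
import cv2
a=cv2.imread('pics/top0.png')[150:295,265:445]
cv2.imwrite('pics/crop_top2.png',cv2.resize(a,None,fx=4,fy=4,interpolation=cv2.INTER_CUBIC))
E
```

```text
(no output)
```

View pics/crop_top2.png

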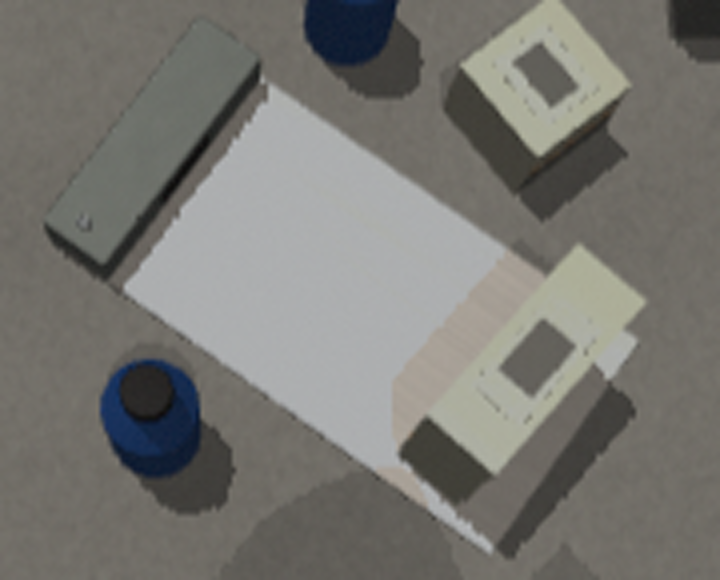

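View pics/crop_scene.png

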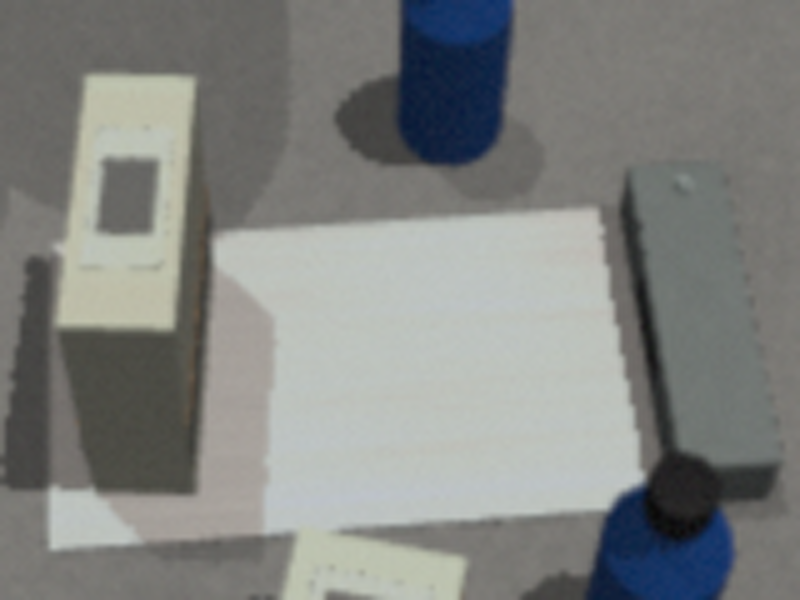

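The crops confirm the choice: a white carton on the plate, with the block at the upper left of the top view. Next I'll measure from the corner pixels.

```bash
cat > h.py <<'E'
import numpy as np
from scipy.spatial.transform import Rotation as R
from rig import r
def ray(n,p,z):
    c=r.get_calibration(n);M=R.from_euler('xyz',c['rotation']).as_matrix();K=c['intrinsics']
    p=np.atleast_2d(np.array(p,float))
    d=np.linalg.solve(K,np.c_[p,np.ones(len(p))].T); d[1]*=-1;d[2]*=-1
    d=(M@d).T; o=np.array(c['position'])
    return o+d*((z-o[2])/d[:,2])[:,None]
T=lambda L:np.array(L)/4+[265,150]
S=lambda L:np.array(L)/5+[240,235]
def proj(n,P):
    c=r.get_calibration(n);M=R.from_euler('xyz',c['rotation']).as_matrix();K=c['intrinsics']
    q=(np.atleast_2d(P)-c['position'])@M; q=q*[1,-1,-1]; q=q@K.T; return q[:,:2]/q[:,2:]
E
python3 - <<'E'
from h import *
np.set_printoptions(precision=1,suppress=True)
for nm,pts in(("top",T([(580,243),(647,300),(495,473),(427,418)])),("scene",S([(175,330),(57,328),(85,75),(197,75)]))):
    q=ray(nm,pts,174)[:,:2];print(nm,"carton",q.tolist(),q.mean(0))
    print(' lens',[np.linalg.norm(q[i]-q[(i+1)%4]).round(1) for i in range(4)])
    a=q[0]-q[3]+q[1]-q[2]; print(' wide axis ang',np.arctan2(a[1],a[0]), 'x axis',np.arctan2(a[1],a[0])+np.pi/2,)
for nm,pts in(("top",T([(265,82),(637,340),(492,550),(123,288)])),("scene",S([(50,548),(640,508),(600,208),(215,232)]))):
    q=ray(nm,pts,4)[:,:2];print(nm,"plate",q.tolist())
for nm,pts in(("top",T([(200,17),(260,63),(105,268),(45,225)])),("scene",S([(775,463),(675,463),(625,170),(722,165)]))):
  for z in(46,50):
    q=ray(nm,pts,z)[:,:2];print(nm,z,"block",q.tolist(),q.mean(0),[np.linalg.norm(q[i]-q[(i+1)%4]).round(1) for i in range(4)])
for nm,pts in(("top",[(353,130),(302,246)]),("scene",S([(685,475)]))):
    q=ray(nm,pts,174)[:,:2];print(nm,"bottles",q.tolist())
E
```

```text
top carton [[614.0506101099561, -205.09949189238952], [582.4140411375178, -242.01617354658305], [484.15484476222076, -156.97959502520095], [513.6379962787404, -119.79592643249156]] [ 548.6 -181. ]
 lens [np.float64(48.6), np.float64(129.9), np.float64(47.5), np.float64(131.8)]
 wide axis ang -0.7087713959762263 x axis 0.8620249308186703
scene carton [[616.1129210084225, -200.40753875830248], [583.8948021067341, -238.57313735930475], [484.4017351537518, -154.54899058451292], [516.7100173107518, -114.68934553915892]] [ 550.3 -177.1]
 lens [np.float64(49.9), np.float64(130.2), np.float64(51.3), np.float64(131.3)]
 wide axis ang -0.7064777756447008 x axis 0.8643185511501957
top plate [[760.2625009484173, -31.515264665863892], [592.6731613324, -274.5702509995822], [455.58787721295477, -180.15906889859286], [619.3848324163022, 57.64783914001089]]
scene plate [[592.975942584806, -270.9251201081912], [756.5172791065522, -37.47336955052191], [619.884965790671, 63.31398568674683], [502.8796119265816, -104.25600267658712]]
top 46 block [[788.4532069075526, 11.678102331836165], [758.713119344565
[... 443 characters left out ...]
loat64(167.0)]
scene 46 block [[790.6382370260152, 11.266900650358252], [760.9121465898961, -25.30343873894492], [627.4552315377612, 68.39436049029615], [656.7805177407772, 109.37469361600773]] [708.9  40.9] [np.float64(47.1), np.float64(163.1), np.float64(50.4), np.float64(166.0)]
scene 50 block [[791.5260258663055, 9.448332731259029], [761.9254474695072, -26.967596245909306], [629.0320256088373, 66.33458412836029], [658.2334920824171, 107.14188658952145]] [710.2  39. ] [np.float64(46.9), np.float64(162.4), np.float64(50.2), np.float64(165.3)]
top bottles [[801.5411968074689, -76.11379804555187], [529.1672317117348, 33.24281792492575]]
scene bottles [[799.6822027193973, -79.07503269578086]]
```

```bash
python3 - <<'E'
from h import *
np.set_printoptions(precision=1,suppress=True)
print("tops z174: greenA,greenB,spare",ray("top",[(412,328),(496,367),(536,244)],172)[:,:2].tolist())
print("filter",ray("top",[(401,169.5)],90)[:,:2])
print("bases greens scene",ray("scene",[(210,270),(232,280),(166,293),(118,280)],0)[:,:2].tolist())
print("green top corners",ray("top",[(412,302),(437,320),(395,362),(376,342)],170)[:,:2].tolist())
u=np.array([.570,.822]);v=np.array([-.822,.570]);st=np.array([693,19.5])
for n,p in(("gA",ray("top",[(412,328)],172)[0,:2]),("spare",ray("top",[(536,244)],172)[0,:2]),("filt",ray("top",[(401,169.5)],90)[0,:2])):print(n,(p-st)@u,(p-st)@v)
c=r.get_calibration("wrist");print(c['position'],c['rotation'],r.sense()['eef_pos'])
E
```

```text
tops z174: greenA,greenB,spare [[357.04688408873545, -206.5309859741701], [279.1703358990882, -383.80111169351096], [545.2870104014441, -485.27200098194857]]
filter [[ 738.3 -200.7]]
bases greens scene [[348.9550261195351, -233.92969270775123], [412.424751984762, -205.1598725776776], [337.7058596143024, -359.19487871252346], [222.8870648059243, -438.72319769959637]]
green top corners [[412.3108329010913, -207.66539009291677], [374.91989354027385, -261.1274375841929], [285.7509083364626, -169.91160724011488], [326.377616994266, -129.65539559176986]]
gA -377.2907465401886 147.31579927378252
spare -499.11898887833854 -166.29996310969776
filt -155.18921662475398 -162.79735996619715
[ 333.9 -533.   371.8] [-0.3  0.  -1.1] [ 268.7 -563.8  252.6]
```

Request:
carry_out:
  rows: "1 1 -0.55 0 0;1 1 -0.55 0 0;1 1 -0.55 0 0;1 1 -0.55 0 0;1 1 -0.55 0 0;1 1 -0.55 0 0;1 1 -0.55 0 0;1 1 -0.55 0 0;1 1 -0.55 0 0;1 1 -0.55 0 0;1 1 -0.55 0 0;1 0.9 -0.6 0 0"

```text
clock: 1.6
eef_pos: [505.8, -229.4, 253.0]
tcp_rot: [-3.141, 0.0, 0.445]
contact_force: [-0.2, 0.2, 0.7]
opening: 0.998
```

Request:
carry_out:
  rows: "1 0 0 0 -1;1 0 0 0 -1;1 0 0 0 -1;1 0 0 0 0;1 0 0 0 0"

```text
clock: 2.22
eef_pos: [505.2, -230.4, 253.1]
tcp_rot: [-3.141, 0.0, 0.861]
contact_force: [-0.2, -0.6, 0.8]
opening: 1.0
```

```bash
python3 - <<'E'
from h import *
import cv2
s=r.sense();print(s['eef_pos'],s['tcp_rot'],s['contact_force'],s['clock'])
cv2.imwrite("pics/s1.png",r.grab_frame("scene"))
E
```

```text
[ 505.21408779 -230.44142965  253.10114495] [-3.14119683e+00  1.01547064e-04  8.60622942e-01] [-0.15355768 -0.64163537  0.79816488] 2.225
```

View pics/s1.png

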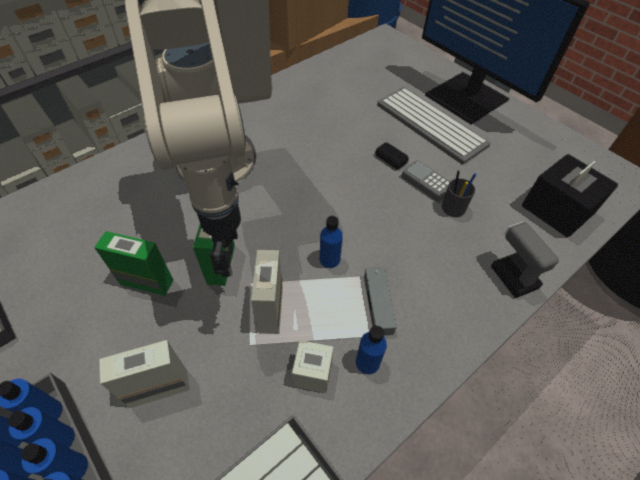

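The hand is behind the carton and about 32 mm from contact. I'll descend now.

Request:
carry_out:
  rows: "1 0 0 1 0;1 0 0 1 0;1 0 0 1 0;1 0 0 0.25 0;1 0.4 0 0 0;1 0.3 0 0 0;1 0 0 0 0"

```text
clock: 3.15
eef_pos: [520.3, -214.1, 156.9]
tcp_rot: [3.14, -0.001, 0.865]
contact_force: [0.8, 0.4, -0.3]
opening: 1.003
```

```bash
python3 - <<'E'
from h import *
import cv2
s=r.sense();print(s['eef_pos'],s['contact_force'],s['clock'])
cv2.imwrite("pics/s2.png",cv2.resize(r.grab_frame("scene")[180:380,180:420],None,fx=3,fy=3))
cv2.imwrite("pics/w2.png",r.grab_frame("wrist"))
E
```

```text
[ 520.25137884 -214.05087516  156.85927396] [ 0.80413522  0.38242191 -0.25072004] 3.15
```

View pics/s2.png

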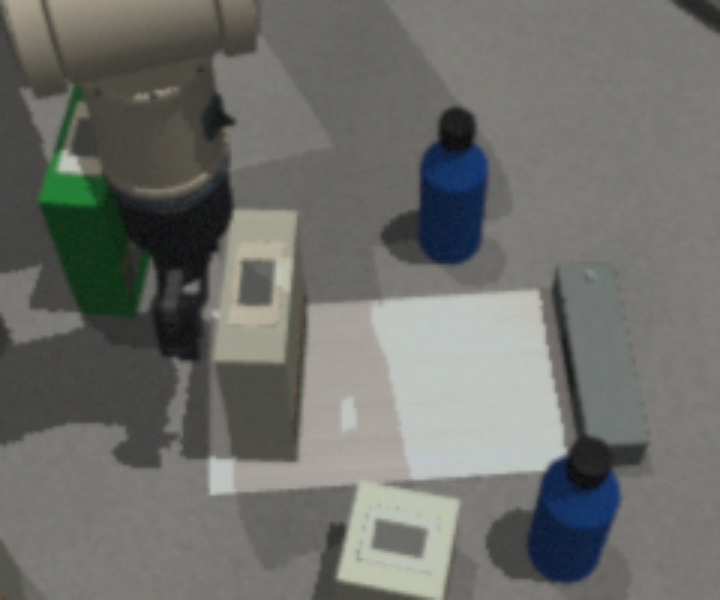

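View pics/w2.png

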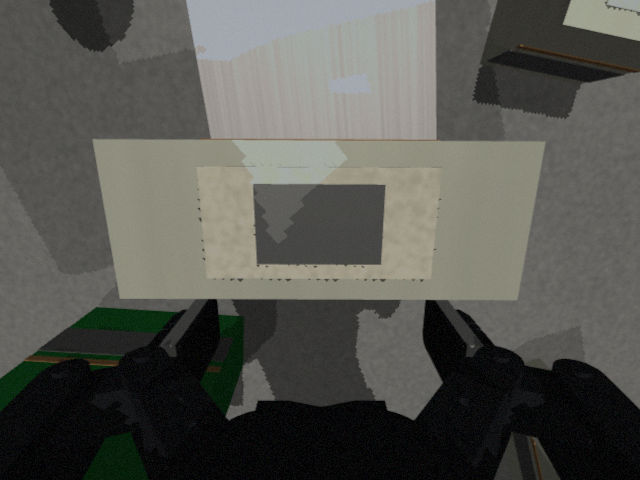

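The carton is square to the fingers and about 9 mm ahead of them. I'll push slowly near the top.

Request:
carry_out:
  rows: "1 0.2 0 0 0;1 0.2 0 0 0;1 0.25 0 0 0;1 0.25 0 0 0;1 0.25 0 0 0;1 0.25 0 0 0"

```text
clock: 4.0
eef_pos: [546.6, -182.1, 155.7]
tcp_rot: [-3.142, -0.0, 0.864]
contact_force: [0.2, -0.7, -0.1]
opening: 1.001
```

```bash
python3 - <<'E'
from h import *
import cv2
cv2.imwrite("pics/s3.png",cv2.resize(r.grab_frame("scene")[180:380,180:420],None,fx=3,fy=3))
E
```

```text
(no output)
```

View pics/s3.png

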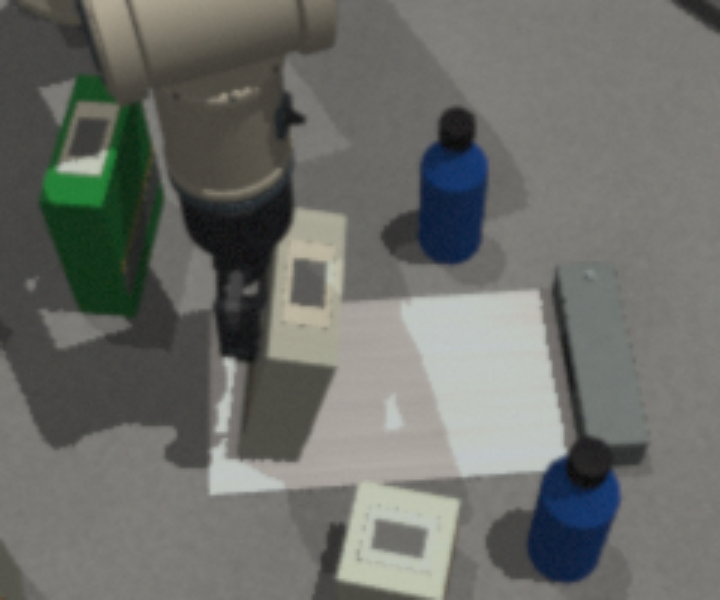

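It is tipping cleanly about its foot and is about 12° over. I'll keep pushing.

Request:
carry_out:
  rows: "1 0.25 0 0 0;1 0.25 0 0 0;1 0.25 0 0 0;1 0.2 0 0 0;1 0 0 0 0;1 0 0 0 0;1 0 0 0 0;1 0 0 0 0"

```text
clock: 5.05
eef_pos: [564.7, -161.1, 155.8]
tcp_rot: [-3.142, 0.0, 0.863]
contact_force: [0.8, -0.7, 0.2]
opening: 0.999
```

```bash
python3 - <<'E'
from h import *
import cv2
cv2.imwrite("pics/s4.png",cv2.resize(r.grab_frame("scene")[180:380,180:420],None,fx=3,fy=3))
E
```

```text
(no output)
```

View pics/s4.png

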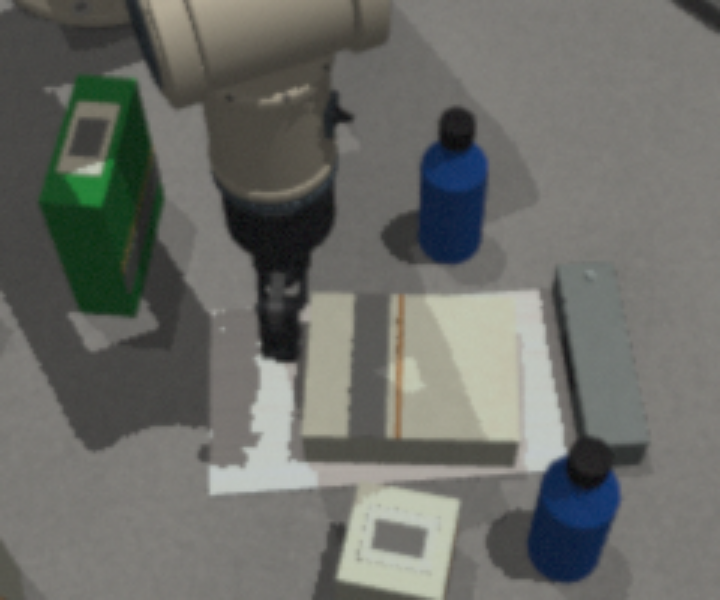

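It has fallen flat towards the block. I'll measure how it lies.

Request:
carry_out:
  rows: "1 -1 0 0 0;1 -0.8 0 0 0;1 0 0 0 -0.75;1 0 0 0 0"

```text
clock: 5.6
eef_pos: [529.6, -202.3, 155.9]
tcp_rot: [3.141, -0.0, 0.967]
contact_force: [-0.3, 0.0, 0.1]
opening: 0.997
```

```bash
python3 - <<'E'
from h import *
import cv2
s=r.sense();print(s['eef_pos'],s['tcp_rot'])
a=r.grab_frame("scene");cv2.imwrite("pics/s5.png",cv2.resize(a[255:355,240:400],None,fx=5,fy=5,interpolation=cv2.INTER_CUBIC))
b=r.grab_frame("top");cv2.imwrite("pics/t5f.png",b);cv2.imwrite("pics/t5.png",cv2.resize(b[150:295,265:445],None,fx=4,fy=4,interpolation=cv2.INTER_CUBIC))
E
```

```text
[ 529.57946619 -202.28522563  155.86169972] [ 3.14146422e+00 -8.92461684e-05  9.67148302e-01]
```

View pics/s5.png

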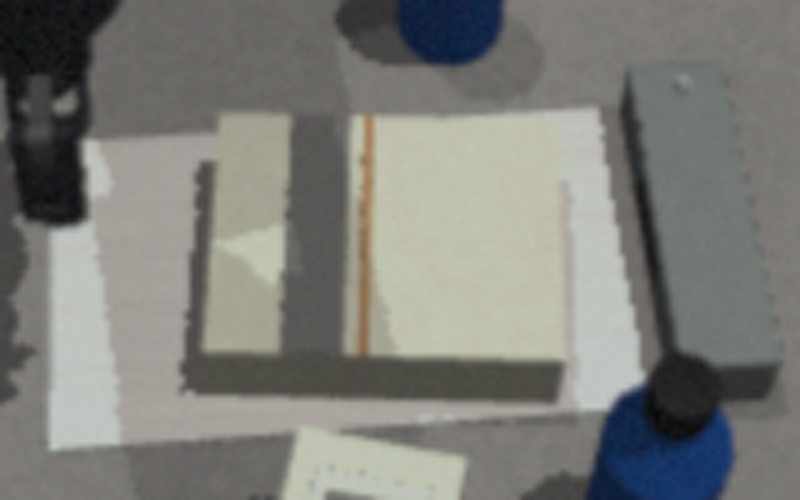

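View pics/t5.png

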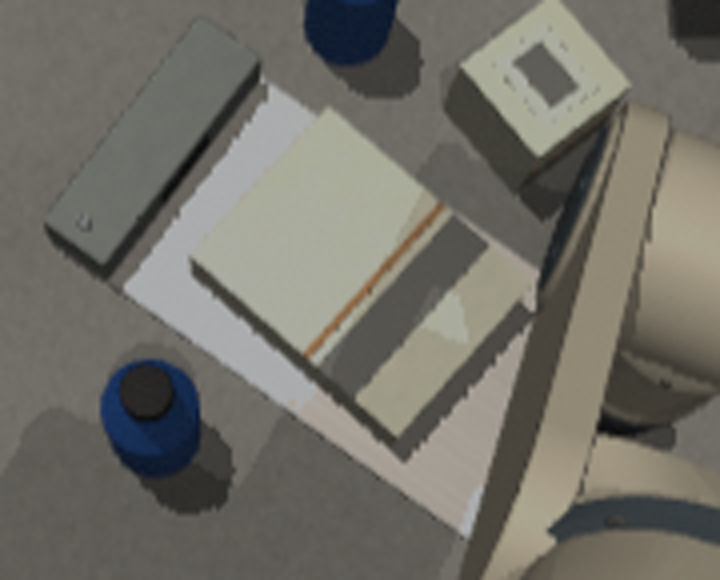

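```bash
python3 - <<'E'
from h import *
np.set_printoptions(precision=1,suppress=True)
u=np.array([.5695,.822]);v=np.array([-.822,.5695]);st=np.array([693,19.5])
S5=np.array([(558,117),(567,360),(203,352),(218,113)])/5+[240,255]
for nm,p in(("scene",S5),("top",T([(190,260),(330,107),(535,298),(402,440)]))):
    q=ray(nm,p,54)[:,:2]; print(nm,q.tolist(),[np.linalg.norm(q[i]-q[(i+1)%4]).round(1) for i in range(4)])
    d=q-st; print(np.c_[d@u,d@v]); a=(q[0]+q[1]-q[2]-q[3]); print('yaw',np.arctan2(a[1],a[0]))
s=r.sense();d=s['eef_pos'][:2]-st;print('tool uv',d@u,d@v)
E
```

```text
scene [[629.6935119555216, 18.904804505722495], [730.0084694489865, -66.74866972689284], [619.6047798954719, -196.173309177197], [520.1671705132976, -112.36091445525278]] [np.float64(131.9), np.float64(170.1), np.float64(130.0), np.float64(171.0)]
[[ -36.5   51.7]
 [ -49.8  -79.5]
 [-219.1  -62.5]
 [-206.8   67. ]]
yaw 0.8700034506185397
top [[627.241286877658, 14.064480883644649], [728.1035378438855, -71.66351462171585], [608.0648383589935, -200.20272786585633], [517.5867572850791, -117.99386907160707]] [np.float64(132.4), np.float64(175.9), np.float64(122.2), np.float64(171.6)]
[[ -41.9   51. ]
 [ -54.9  -80.8]
 [-229.   -55.3]
 [-212.9   65.9]]
yaw 0.8483475458057672
tool uv -274.9268502584106 8.0180375314455
```

Request:
carry_out:
  rows: "1 0 0.45 1 0;1 0 0 1 0;1 0 0 1 0;1 0 0 1 0;1 0.5 0 0 0;1 0.3 0 0 0;1 0.2 0 0 0;1 0.2 0 0 0;1 0 0 0 0"

```text
clock: 6.82
eef_pos: [561.8, -179.7, 36.4]
tcp_rot: [3.141, -0.0, 0.969]
contact_force: [-0.4, -0.3, -0.4]
opening: 1.002
```

```bash
cat > look.py <<'E'
from h import *
import cv2,sys
u=np.array([.5695,.822]);v=np.array([-.822,.5695]);st=np.array([693,19.5])
s=r.sense();d=s['eef_pos'][:2]-st;print('tool uv',d@u,d@v,s['eef_pos'][2],s['tcp_rot'],s['contact_force'],s['clock'])
n=sys.argv[1]
a=r.grab_frame("scene");cv2.imwrite(f"pics/s{n}.png",cv2.resize(a[255:355,240:400],None,fx=5,fy=5,interpolation=cv2.INTER_CUBIC))
cv2.imwrite(f"pics/w{n}.png",r.grab_frame("wrist"))
E
python3 look.py 6
```

```text
tool uv -238.44457568210694 -5.574286217364656 36.38820781419396 [ 3.14061707e+00 -2.98087423e-04  9.68902596e-01] [-0.42864244 -0.34214489 -0.3707323 ] 6.825
```

View pics/s6.png

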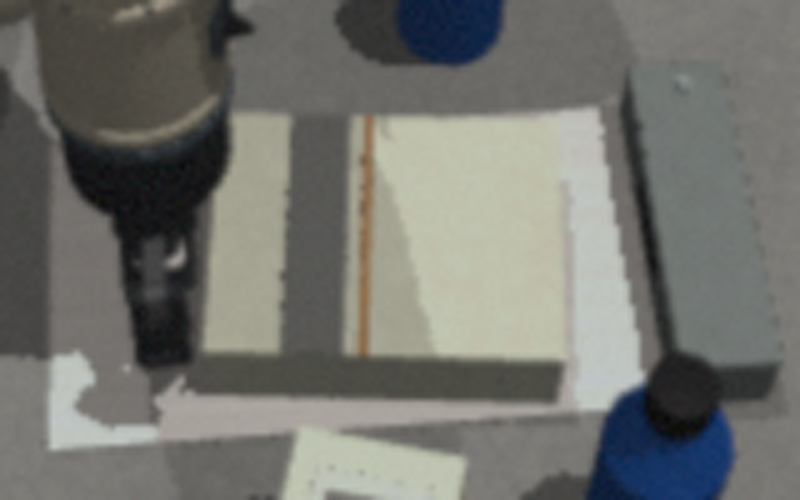

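View pics/w6.png

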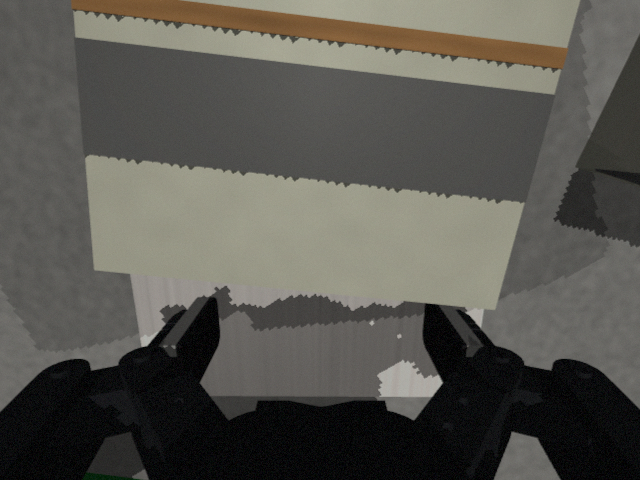

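Request:
carry_out:
  rows: "1 0.2 0 0 0;1 0.2 0 0 0;1 0.2 0 0 0;1 0.2 0 0 0;1 0.2 0 0 0;1 0.2 0 0 0;1 0.2 0 0 0;1 0 0 0 0"

```text
clock: 7.92
eef_pos: [585.2, -144.7, 35.7]
tcp_rot: [-3.141, -0.0, 0.969]
contact_force: [0.1, -0.1, -0.5]
opening: 1.0
```

```bash
python3 look.py 7
```

```text
tool uv -196.34219970402765 -4.935235576067651 35.71086869245623 [-3.14137840e+00 -3.16831944e-04  9.68853738e-01] [ 0.1049152  -0.12659789 -0.54764718] 7.925
```

View pics/s7.png

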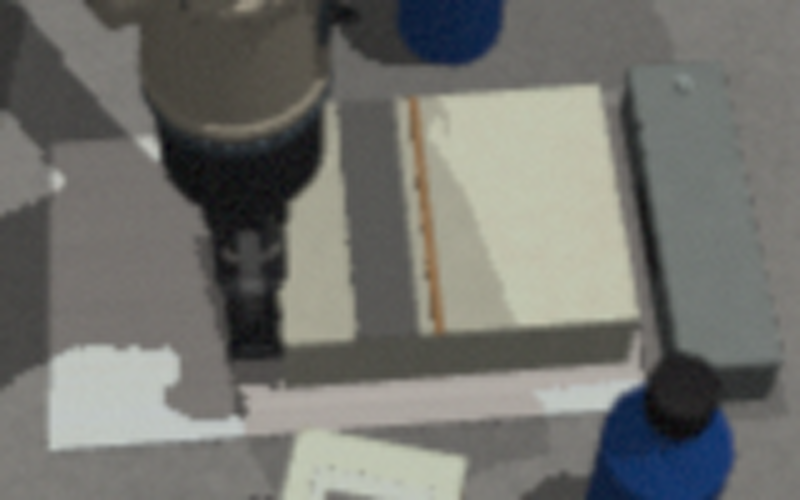

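View pics/w7.png

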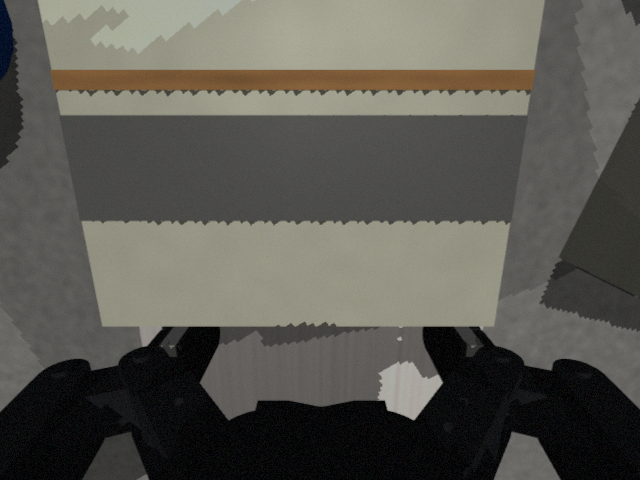

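The carton is now square against both fingers, with about 15 mm left. I'll push on slowly and watch the force.

Request:
carry_out:
  rows: "1 0.15 0 0 0;1 0.15 0 0 0;1 0.1 0 0 0;1 0 0 0 0"

```text
clock: 8.52
eef_pos: [592.2, -135.2, 35.8]
tcp_rot: [3.141, -0.0, 0.969]
contact_force: [-0.3, -0.1, -0.0]
opening: 1.002
```

Request:
carry_out:
  rows: "1 0.07 0 0 0;1 0 0 0 0"

```text
clock: 8.78
eef_pos: [593.1, -133.6, 35.8]
tcp_rot: [3.142, -0.0, 0.968]
contact_force: [-0.4, -0.8, -0.9]
opening: 0.999
```

```bash
python3 look.py 8
```

```text
tool uv -182.7518415921515 -5.106763065984539 35.808559970101996 [ 3.14153183e+00 -1.82283077e-04  9.68346845e-01] [-0.37986696 -0.75204037 -0.86818452] 8.775
```

View pics/s8.png

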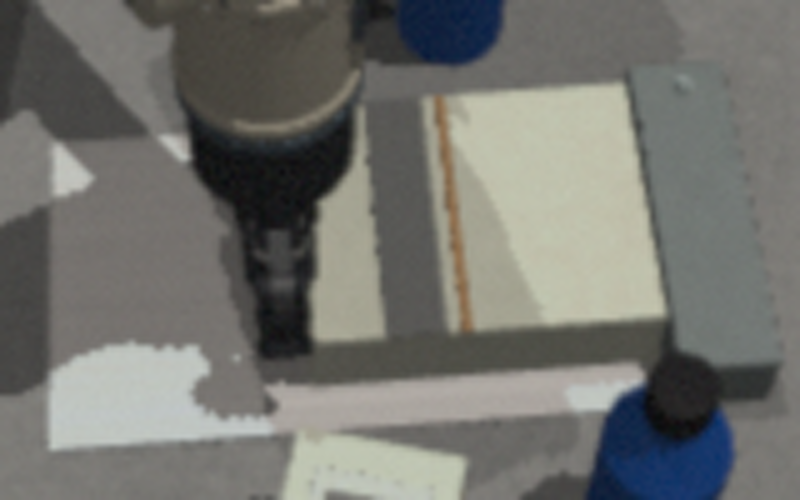

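It is nearly touching. I'll creep forward until the force shows contact.

Request:
carry_out:
  rows: "1 0.05 0 0 0;1 0 0 0 0"

```text
clock: 9.12
eef_pos: [593.9, -132.6, 35.8]
tcp_rot: [3.142, 0.0, 0.968]
contact_force: [-1.6, -1.1, 0.2]
opening: 0.997
```

Request:
carry_out:
  rows: "1 0.05 0 0 0;1 0 0 0 0"

```text
clock: 9.38
eef_pos: [594.8, -131.2, 35.8]
tcp_rot: [3.142, -0.0, 0.968]
contact_force: [-2.2, -1.6, 1.4]
opening: 0.999
```

Request:
carry_out:
  rows: "1 0.04 0 0 0;1 0 0 0 0"

```text
clock: 9.62
eef_pos: [595.0, -130.8, 35.8]
tcp_rot: [-3.141, 0.001, 0.968]
contact_force: [-4.5, -5.8, 3.0]
opening: 1.004
```

Request:
carry_out:
  rows: "1 0.04 0 0 0;1 0 0 0 0"

```text
clock: 9.88
eef_pos: [594.9, -130.7, 35.9]
tcp_rot: [-3.141, 0.002, 0.968]
contact_force: [-7.9, -11.3, 4.9]
opening: 1.001
```

```bash
python3 look.py 9
```

```text
tool uv -179.29137266217927 -4.918180616285083 35.862226359282715 [-3.14082257e+00  2.31715413e-03  9.68279240e-01] [ -7.88207771 -11.26716432   4.93242229] 9.875
```

View pics/s9.png

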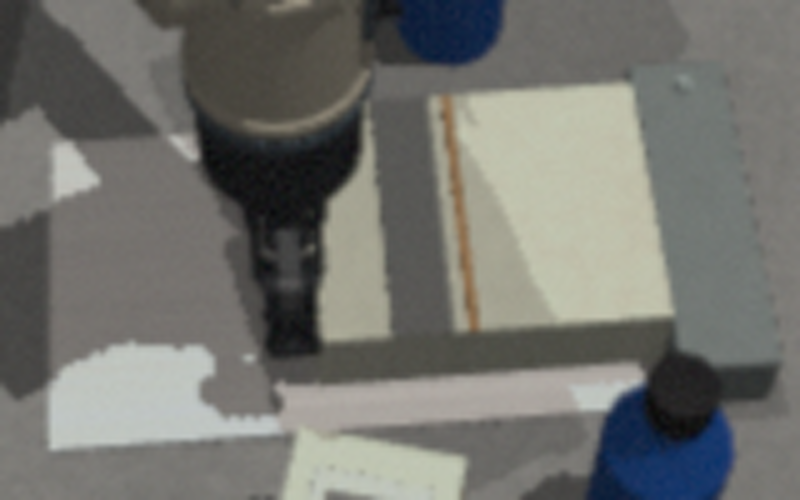

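View pics/w9.png

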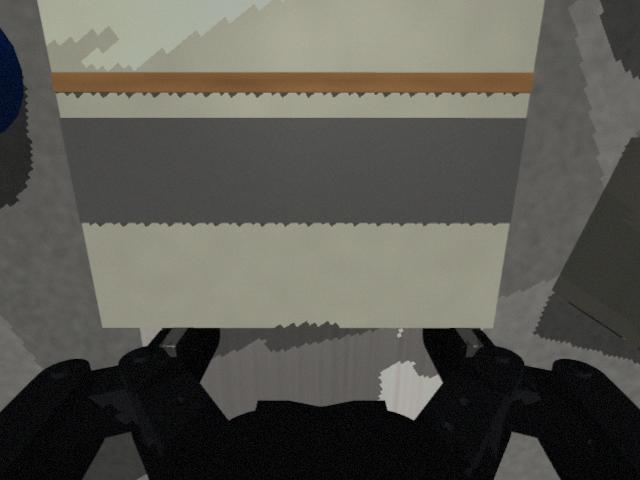

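It's pressed flush at about 14 N and has stopped moving. I'll back off, lift clear and check.

Request:
carry_out:
  rows: "1 -0.2 0 0 0;1 -0.6 0 0 0;1 -0.7 0 0 0;1 0 0 -1 0;1 0 0 -1 0;1 0 0 -1 0;1 0 0 -1 0;1 0 0 -1 0;1 0 0 -1 0;1 -1 0.5 -0.3 0;1 -1 0.5 0 0;1 -1 0.5 0 0"

```text
clock: 11.48
eef_pos: [555.6, -267.8, 225.0]
tcp_rot: [3.141, -0.0, 0.968]
contact_force: [0.2, -0.1, -0.4]
opening: 1.003
```

Request:
carry_out:
  rows: "1 -1 0.5 0 0;1 -1 0.5 0 0;1 -1 0.5 0 0;1 -1 0.5 0 0;1 0 0 0 0"

```text
clock: 12.1
eef_pos: [536.5, -401.6, 224.4]
tcp_rot: [3.142, 0.0, 0.965]
contact_force: [0.4, -0.4, -0.2]
opening: 0.996
```

```bash
python3 look.py 10; python3 - <<'E'
from rig import r
import cv2
b=r.grab_frame("top");cv2.imwrite("pics/t10f.png",b);cv2.imwrite("pics/t10.png",cv2.resize(b[150:295,265:445],None,fx=4,fy=4,interpolation=cv2.INTER_CUBIC))
cv2.imwrite("pics/s10f.png",r.grab_frame("scene"))
E
```

```text
tool uv -435.29820824994385 -111.17689826831631 224.42160234235297 [3.14157066e+00 3.51288750e-04 9.65436729e-01] [ 0.42310212 -0.43902203 -0.24331718] 12.1
```

View pics/s10.png

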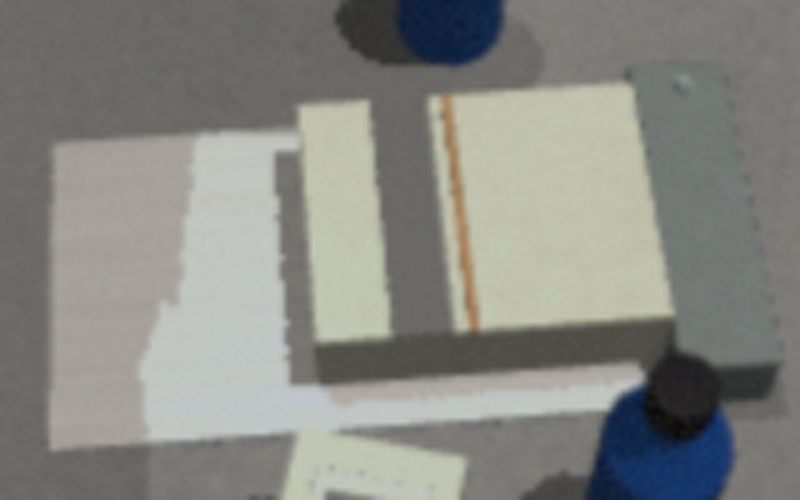

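View pics/t10.png

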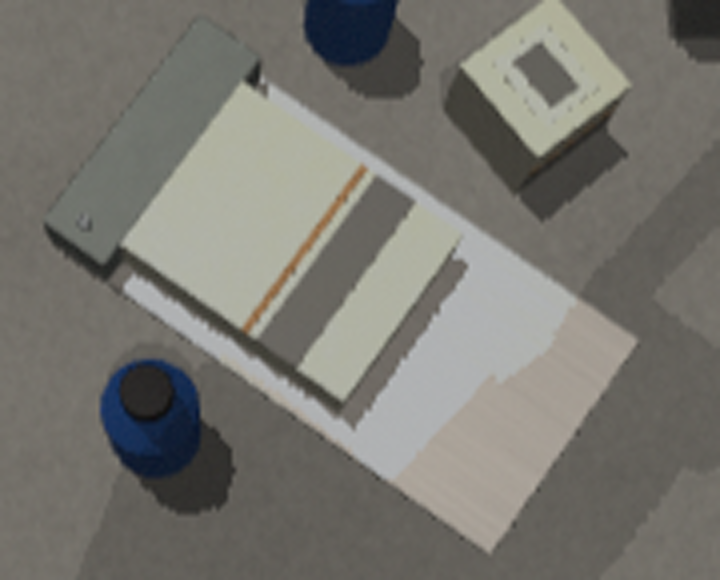

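View pics/s10f.png

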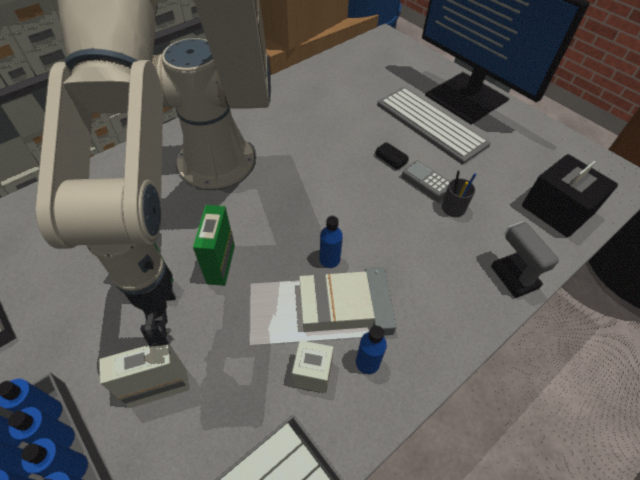

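```bash
python3 - <<'E'
from h import *
import cv2
np.set_printoptions(precision=1,suppress=True)
u=np.array([.5695,.822]);v=np.array([-.822,.5695]);st=np.array([693,19.5])
for nm,p in(("scene",np.array([(632,85),(672,317),(317,342),(298,105)])/5+[240,255]),("top",T([(123,245),(245,84),(462,236),(345,403)]))):
    d=ray(nm,p,54)[:,:2]-st; print(nm,np.c_[d@u,d@v].tolist())
a=cv2.imread('pics/top0.png').astype(int);b=cv2.imread('pics/t10f.png').astype(int)
for n,(x,y) in dict(bA=(302,250),bB=(353,145),filt=(401,172),term=(134,265),mouse=(132,325),cup=(136,212)).items():
    print(n,np.abs(a-b)[y-15:y+15,x-15:x+15].mean())
print(r.sense()['clock'])
r.sign_off()
E
```

```text
scene [[3.468120615656212, 67.60496677350271], [2.7022180345132814, -61.548883699502056], [-165.59811306621688, -61.50936313567747], [-166.42136556954208, 68.61372342166828]]
top [[-2.728947013377502, 67.68460478585175], [-2.870805271410006, -61.42280099807083], [-169.83152173502538, -61.106976543886375], [-171.51554838823773, 67.68566356780428]]
bA 2.982962962962963
bB 1.7540740740740741
filt 2.512962962962963
term 2.098888888888889
mouse 1.6737037037037037
cup 1.7085185185185185
12.3
the job is handed in; nothing more can be done
```

I pushed the carton over near its top and it fell flat towards the block. I then pushed it along the plate with the open fingers until its top end met the reader block, backed off and handed the job in at 12.3 s.

- **Flush fit:** The push force rose to about 14 N as the carton met the block and it stopped moving. The two cameras put the top end at +3 mm and -3 mm from the block face. They disagree by about the calibration error, and their average is 0. Both show the end parallel to the face to within 1 mm.
- **Window:** The carton sits about 3 mm off centre and spans roughly -61 to +68 mm across the plate, so it should fully cover the 50 mm wide window.
- **Other things:** Comparing the before and after top pictures, the bottles, filter box, terminal, mouse and pen cup showed no change. The spare carton and the nearer green carton look unmoved in the last scene picture, checked by eye only. The other green carton was hidden behind the arm in that picture, so I did not check it at the end. Nothing touched the gripper when I finished.

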